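Clip the key fob into the snap hook

TASK

Hang the wooden key fob on the snap hook of the key stand: take the fob, bring its steel ring down over the hook's upright nose, press the sprung gate inward gently with the ring until the ring is through and the gate has snapped shut above it, stop there without jamming it on the bottom of the hook, then let go so that the fob hangs still in the hook. Never strain the hook, and leave the things round about where they are.

Things in the scene. Friction and masses are not known exactly. Their poses are not given: they have to be found in the camera images.
- stand: Key stand, fixed: steel base plate 130x100x12 mm, square 16 mm post 207 mm tall (axis at x=+92 mm), a clamp on it with a steel snap hook. Origin: on the table plumb under the hook's nose axis; +x from nose to post, z up. The plate spans x=0 to +130. The hook lies in the x-z plane: a J of 7 mm bar, open upward, upright nose on x=0, level bottom bar, spine on x=+42 joined to the clamp.
- nose_mid (a point): Where the nose's tip would be at mid height, 186 mm above the table. THE HOOK'S HEIGHT IS NOT REPORTED: the clamp sits (firmly) anywhere in a 20 mm stretch, so the true tip is up to 10 mm higher or lower; find it by feel. Bottom bar's axis 40.5 mm, shut gate's axis 14.5 mm below the true tip. The hook is damaged by more than 15 N from the ring (all contacts together).
- gate_mid (a point): Where the free end of the shut gate would be at mid height, 7.5 mm from the nose's axis toward the post, 171 mm above the table (true one up to 10 mm higher or lower, like the nose). The ring passes before it reaches the bottom only close along the nose: far arc's wire centre 6 to 9 mm from the nose's axis, on the post's side.
- gate (a joint): Sprung gate: 6 mm steel bar, hinged at the spine (stand x=+40 mm), level from there to the nose when shut. 0 = shut; grows in rad as its free end is pressed down into the hook, to 0.85. Yields from about 2 N at its end, 4 to 8 N when the ring passes at 0.4 to 0.65 rad, 14 to 20 mm below first touch; then it snaps back above the ring. First touch to bottom bar: about 25 mm.
- fob_grip (a point): Key fob, loose, lying flat: dark wooden paddle 64x26x18 mm with a rigid steel ring on one end, about 0.07 kg. This point is at half its thickness, 18 mm from the paddle's centre toward the ring: pinch here across the 26 mm width (the fob's y). x points along the paddle to the ring, z up.
- fob_ring (a point): Centre of the fob's steel ring, 37.5 mm from fob_grip along the fob's x, same axes. The ring lies in the paddle's plane, at half its thickness: inner diameter 30 mm, outer 40, wire 5; the far arc's wire centre is 17.5 mm beyond this point along x.
- tape_measure: Orange pocket tape measure, 67 x 75 x 35 mm, loose, a bystander; the fob and it may have changed places. Origin under its centre.
- flashlight_a: Black torch lying on the table near the front edge, 33 x 101 x 33 mm, loose, a bystander.
- spool: Upright reel of solder, 46 mm diameter, 30 mm tall, loose, a bystander.
Not all that is in view belongs to the job. Of the things that look like the part that bears fob_grip, the larger one is meant.

How it is judged:
On the way, in this order (a step that is already met when the one before it is completed fails the run):
1. the fob is lifted clear of the table (height (world z) of fob_grip above 0.08 m), for 0.2 s.
2. the fob's ring presses the gate inward (value of joint gate above 0.35 rad and contact force between fob and stand above 1 N), for 0.05 s.
At the end, for the whole second after the job is handed in: The fob hangs still in the hook, ring up and paddle within 0.4 rad of plumb, ring centre 105 to 146.3 mm above the table, within 25 mm of the hook's plane and from 20 mm in front of to 50 mm behind the nose's axis; the gate is shut (under 0.08 rad); speed under 0.05 m/s and 0.6 rad/s (value of joint gate below 0.08 rad and x of fob_ring in the frame of stand between -0.02 and 0.05 m and y of fob_ring in the frame of stand between -0.025 and 0.025 m and height (world z) of fob_ring between 0.105 and 0.1463 m and angle between fob_ring's own x axis and vertical below 0.4 rad and linear speed of fob below 0.05 m/s and angular speed of fob below 0.6 rad/s); the robot touches nothing.
It fails at once if the fob is pressed on the stand or hook with more than 15 N (contact force between fob and stand above 15 N).
It fails at once if the robot itself pushes on the stand or hook with more than 5 N (contact force between any of the arm, the fingers and stand above 5 N).
It fails at once if a bystander is moved by more than 30 mm (distance of any of tape_measure, flashlight_a, spool from where it was at the start of the episode above 0.03 m).
It also fails if it takes over 69 s, if anything falls off the work surface, if the arm or the gripper's body presses on something with over 40 N, if the wrist force passes 120 N, or if a joint passes its speed limit or range.

ROBOT

A 6-joint arm with a two-finger parallel gripper is mounted at the origin on a cart in front of the work surface, level with it; the furniture and walls round the work are solid. World frame = base frame: x ahead of the robot, y to its left, z up, the work surface at z = 0. Lengths are in m, angles in rad, forces in N, time in s.
With the tool pointing down it reaches from about 0.35 to 0.975 m from the base axis. Payload 4.9 kg.
Tool frame: the origin (TCP) lies midway between the tips of the shut fingers; the grasp point (between the pads) lies ctrl.grip_depth behind it (ctrl.grip_depth is the distance from the TCP to the grasp point, in m); y points along the fingers, z is the direction in which the jaws open and shut, and the axes are right-handed (so a half turn about y gives the same grasp; the last joint's range is limited). The gripper opens to 85 mm and grips with 20 to 120 N. Pads are 22 mm wide; open, the fingers measure 114 mm over their backs; the gripper's body (76 mm by 85 mm) begins 54 mm behind the grasp point. The pads swing forward as they close: fully open they stand 13 mm farther back than shut.
Start: joints at [1.043, 0.053, 1.613, -0, 1.476, -0.119], TCP at [0.248, 0.573, 0.231] pointing down, gripper open.
Joint ranges: [-3.01, 3.01], [-1.01, 2.22], [0.06, 2.58], [-1.02, 4.17], [0.09, 2.62], [-3.14, 3.14]. Speed limits (rad/s): [2.57, 2.57, 3.14, 3.14, 3.14, 3.14].

INTERFACE

Orientations are given as a rotation vector (axis times angle).
In Python, from station import ctrl gives the robot as it stands.
- The arm moves only by the tool jog_arm, never from a script. Its argument "moves" is a list of rows, each a list of 6 numbers: the shift along the tool's x, y, z in mm, then the turn, a rotation vector about the tool's x, y, z in rad. In form: [[x, y, z, wx, wy, wz], ...]. A call has 1 to 12 rows; each row shifts and turns the commanded pose from where the row before left it, along the tool's axes as they then stand; what a row does not reach is not made up. A row lasts 1/10 s, in which the tool goes at most 50 mm and 8.59 degrees, less where a joint would pass 70% of its speed; a pose out of reach is approached as far as the arm can. A call is refused whole if a number of a shift passes 50 or a number of a turn 0.15, either way. A call with a gripper value outside its range is refused whole. "grip" is the finger opening in mm, from 0 to 85.4, set as the call begins (left out, the last holds). The fingers move at their own pace and stop on an object; "grip_force" is the grip in N (left out, the last holds). Time passes only in rows, so rows that do not move let the fingers close. It gives the time, the measured TCP pose, the force and the opening at its end, in the units of the state.
- ctrl.get_obs(): the state, without advancing time (a new reading comes with each control period).
- ctrl.get_image(name): name is "side" or "top" or "wrist"; returns the picture (480x640x3 uint8, red, green, blue); there is no depth.
- ctrl.camera_params(name): a dict with "fx", "fy", "cx", "cy" (pixels), "pose" (4x4, takes a point from camera to world coordinates); the wrist camera has in their place "T_tool_cam" (4x4, takes a point from camera to tool coordinates, whose origin is the TCP and whose axes are the tool frame's). Camera axes: x right, y up, looking along -z (the intrinsics and any distortion apply to the point x, -y, -z); pixel columns grow to the right and rows downward; lengths in m; the calibration is good to about 2 mm. The wrist camera is an equidistant fisheye: a pixel r from the principal point sees the ray r / f radians off the axis. A picture is of the moment at which its call begins: read the wrist's pose just before it. camera_params takes no time and is no camera call.
- ctrl.finish_job(): hands the job in, once; it reports no verdict.
The state is a dict: "t": time; "q": joint angles; "dq": joint speeds; "effort": joint torques, N m; "tool_pos": TCP position; "tool_rot": TCP orientation; "contact_force": force on the tool from outside, world axes, zero at the start; "wrist_torque": the same for the moment, N m; "opening": finger opening in m.
Only numpy, scipy, OpenCV 4.12 (cv2) and the standard library are available. Lean on these libraries where they do the work, as an engineer would, in place of code of your own. Each camera call takes 0.05 s, during which the arm holds its last target. There are 200 camera calls.

## Working session

There is one attempt and no reset: what is moved stays moved. The work goes in short steps, Python scripts to look and compute and a tool call to move; the robot and the scene stay as the last step left them, time stands still between calls to the robot, and variables do not carry over. Pictures are saved under pics/ and viewed, about 8 in all and at most 12, crops included, and the job is handed in when it is done.

Besides the shell and the picture viewer there is one more tool, called after "Call:" as name(argument=value, ...) on one line, values as JSON. jog_arm: Moves the arm, as the interface text tells. Its arguments: {"type":"object","properties":{"moves":{"type":"array","items":{"type":"array","items":{"type":"number"}}},"grip":{"type":"number"},"grip_force":{"type":"number"}},"required":["moves"]}

```bash
mkdir -p pics; cat > h.py <<'E'
import numpy as np, cv2
from scipy.spatial.transform import Rotation as R
from station import ctrl
def snap(n,f):
    o=ctrl.get_obs(); im=ctrl.get_image(n); cv2.imwrite('pics/'+f,im[:,:,::-1]); return o,im
def tool(o):
    T=np.eye(4);T[:3,:3]=R.from_rotvec(o['tool_rot']).as_matrix();T[:3,3]=o['tool_pos'];return T
def ray(n,u,v,T=None):
    p=ctrl.camera_params(n)
    if n=='wrist':
        x,y=(u-p['cx'])/p['fx'],(v-p['cy'])/p['fy'];r=np.hypot(x,y)
        d=np.array([np.sin(r)*x/r,-np.sin(r)*y/r,-np.cos(r)]);P=T@np.array(p['T_tool_cam'])
    else:
        d=np.array([(u-p['cx'])/p['fx'],-(v-p['cy'])/p['fy'],-1.]);P=np.array(p['pose'])
    d=P[:3,:3]@d;return P[:3,3],d/np.linalg.norm(d)
def atz(n,u,v,z,T=None):
    c,d=ray(n,u,v,T);return c+d*(z-c[2])/d[2]
def tri(rays):
    A=np.zeros((3,3));b=np.zeros(3)
    for c,d in rays:
        M=np.eye(3)-np.outer(d,d);A+=M;b+=M@c
    p=np.linalg.solve(A,b);return p,[np.linalg.norm((np.eye(3)-np.outer(d,d))@(p-c)) for c,d in rays]
def proj(n,X,T=None):
    p=ctrl.camera_params(n)
    P=np.array(p['pose']) if n!='wrist' else T@np.array(p['T_tool_cam'])
    q=np.linalg.inv(P)@np.append(X,1);x,y,z=q[0],-q[1],-q[2]
    if n=='wrist':
        r=np.hypot(x,y);t=np.arctan2(r,z);return p['cx']+p['fx']*t*x/r,p['cy']+p['fy']*t*y/r
    return p['cx']+p['fx']*x/z,p['cy']+p['fy']*y/z
E
python3 - <<'E'
from h import *
np.set_printoptions(precision=4,suppress=True)
o,a=snap('top','top0.png');snap('side','side0.png');snap('wrist','wrist0.png')
print({k:np.round(v,4) for k,v in o.items()},ctrl.grip_depth)
for n in('top','side','wrist'):print(n,ctrl.camera_params(n))
print(tool(o))
E
```

```text
{'t': np.float64(0.0), 'q': array([ 1.043 ,  0.0534,  1.6143, -0.    ,  1.476 , -0.119 ]), 'dq': array([-0.0006,  0.0004, -0.0007,  0.0004, -0.0036, -0.0006]), 'effort': array([ -0.0001, -39.3683, -37.0178,  -0.0001,   0.0071,   0.    ]), 'tool_pos': array([0.2481, 0.573 , 0.2301]), 'tool_rot': array([-1.5489,  0.3213, -0.3202]), 'contact_force': array([-0.0702,  0.575 ,  0.0008]), 'wrist_torque': array([-0.0141, -0.0167,  0.014 ]), 'opening': np.float64(0.0854)} 0.0187
top {'fx': 569.2642342862334, 'fy': 569.2642342862334, 'cx': 317.14901631425124, 'cy': 247.49143111947546, 'pose': array([[-0.0543,  0.9761, -0.2106,  0.2856],
       [-0.9985, -0.0526,  0.014 , -0.0305],
       [ 0.0026,  0.2111,  0.9775,  1.1404],
       [ 0.    ,  0.    ,  0.    ,  1.    ]])}
side {'fx': 562.5181372977188, 'fy': 562.5181372977188, 'cx': 321.3726422453543, 'cy': 247.9265129666377, 'pose': array([[ 0.8487,  0.3246, -0.4175,  0.054 ],
       [-0.5288,  0.5346, -0.6593, -0.6984],
       [ 0.0092,  0.7803,  0.6253,  0.7564],
       [ 0.    ,  0.    ,  0.    ,  1.    ]])}
wrist {'fx': 371.64829954431775, 'fy': 371.64829954431775, 'cx': 313.41617358486064, 'cy': 247.05164115352224, 'T_tool_cam': array([[-0.0013, -0.965 , -0.2623, -0.0669],
       [-0.0008,  0.2623, -0.965 , -0.1434],
       [ 1.    , -0.001 , -0.0011,  0.0009],
       [ 0.    ,  0.    ,  0.    ,  1.    ]])}
[[ 0.9176 -0.001   0.3975  0.2481]
 [-0.3975 -0.0018  0.9176  0.573 ]
 [-0.0002 -1.     -0.0021  0.2301]
 [ 0.      0.      0.      1.    ]]
```

View pics/top0.png

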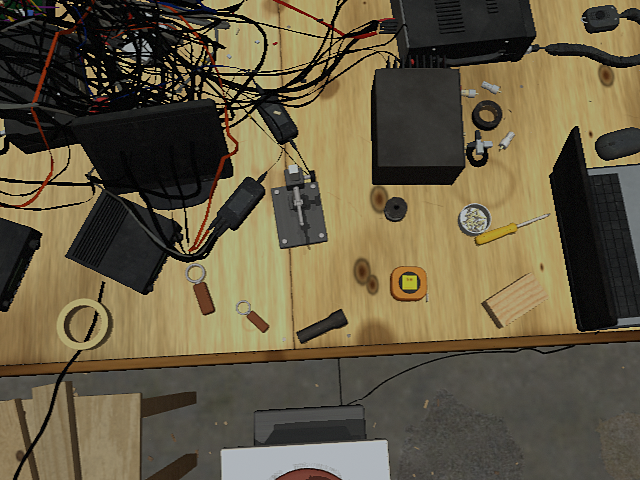

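View pics/side0.png

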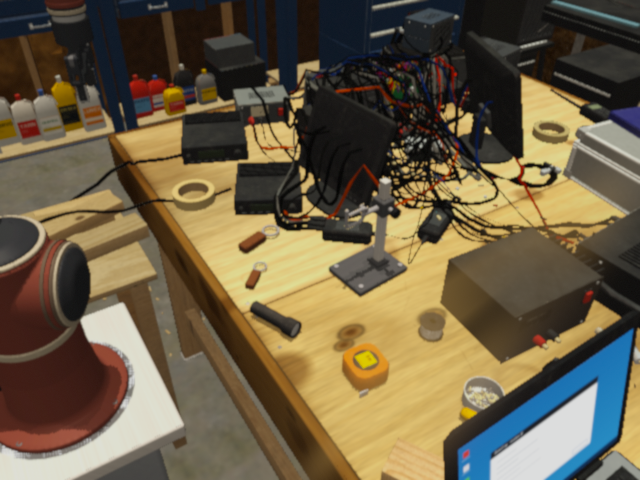

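Two fobs are visible. The larger is at top (204,297) with its ring at (196,273), and the smaller is at top (258,320) with its ring at (244,307). The larger one is meant. The stand is at top (300,210) and side (375,240). I'll confirm with one enlarged crop sheet.

```bash
python3 - <<'E'
import cv2,numpy as np
t=cv2.imread('pics/top0.png');s=cv2.imread('pics/side0.png')
def c(im,x,y,w,h,W,H):return cv2.resize(im[y:y+h,x:x+w],(W,H),interpolation=cv2.INTER_CUBIC)
a=np.hstack([c(t,175,255,100,75,400,300),c(t,260,155,80,100,240,300),np.zeros((300,160,3),np.uint8)])
b=np.hstack([c(s,230,215,60,75,240,300),c(s,325,170,100,130,231,300),c(s,340,180,60,55,327,300)])
b=np.pad(b,((0,0),(0,800-b.shape[1]),(0,0))) 
cv2.imwrite('pics/crop1.png',np.vstack([a,b]))
E
```

```text
(no output)
```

View pics/crop1.png

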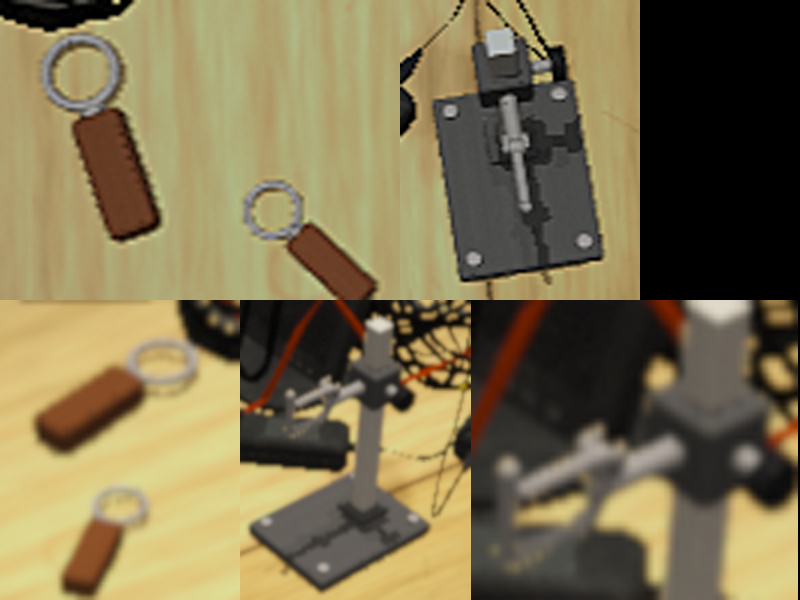

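```bash
python3 - <<'E'
from h import *
np.set_printoptions(precision=4,suppress=True)
print('ring',tri([ray('top',195.25,273.25),ray('side',270.5,230.5)]),atz('top',195.25,273.25,.009))
print('pad',tri([ray('top',203.75,298.75),ray('side',252.5,242.5)]),atz('top',203.75,298.75,.018))
for u,v in[(271,189.3),(318.3,182.3),(327.3,241),(281,248.3)]:print('plate',atz('top',u,v,.012))
print('post',atz('top',293.7,168.3,.207),tri([ray('top',293.7,168.3),ray('side',325+138/2.31,170+22/2.31)]))
print('nose',tri([ray('top',301.3,224),ray('side',346.8,210.3)]),atz('top',301.3,224,.186))
E
```

```text
ring (array([0.49  , 0.2013, 0.008 ]), [np.float64(0.00016710848484630483), np.float64(0.00016710848484633847)]) [0.4897 0.2012 0.009 ]
pad (array([0.4377, 0.1852, 0.0065]), [np.float64(0.0001377161212422055), np.float64(0.0001377161212421137)]) [0.436  0.1831 0.018 ]
plate [0.6572 0.0422 0.012 ]
plate [ 0.6672 -0.0565  0.012 ]
plate [ 0.5412 -0.068   0.012 ]
plate [0.5311 0.0266 0.012 ]
post [ 0.6289 -0.0109  0.207 ] (array([ 0.6273, -0.0105,  0.2085]), [np.float64(0.0011077248760262529), np.float64(0.0011077248760262037)])
nose (array([ 0.5371, -0.019 ,  0.1768]), [np.float64(0.00035665822291672044), np.float64(0.00035665822291692747)]) [ 0.5343 -0.019   0.186 ]
```

```bash
cat >> h.py <<'E'
from scipy.linalg import logm
def goal(p,yaw,pitch=0):
    # tool x along heading (yaw), tool y down; pitch>0 tips the tool y forward (tool x up)
    c,s=np.cos(yaw),np.sin(yaw)
    x0=np.array([c,s,0]);d=np.array([0,0,-1.]);T=np.eye(4)
    x=np.cos(pitch)*x0-np.sin(pitch)*d;y=np.cos(pitch)*d+np.sin(pitch)*x0
    T[:3,0]=x;T[:3,1]=y;T[:3,2]=np.cross(x,y);T[:3,3]=p;return T
def plan(T1,n,T0=None):
    if T0 is None:T0=tool(ctrl.get_obs())
    L=np.real(logm(np.linalg.inv(T0)@T1))/n
    print(n,'rows of',np.round(1000*L[:3,3],2),np.round([L[2,1],L[0,2],L[1,0]],4))
E
python3 - <<'E'
from h import *
g=np.array([.4541,.1899]);yaw=np.radians(18.2)
plan(goal([*g,.14],yaw),12)
E
```

```text
12 rows of [ 19.01   7.55 -31.8 ] [ 0.0001 -0.0605 -0.0001]
```

Call:
jog_arm(moves=[[19, 7.5, -31.8, 0, -0.0605, 0], [19, 7.5, -31.8, 0, -0.0605, 0], [19, 7.5, -31.8, 0, -0.0605, 0], [19, 7.5, -31.8, 0, -0.0605, 0], [19, 7.5, -31.8, 0, -0.0605, 0], [19, 7.5, -31.8, 0, -0.0605, 0], [19, 7.5, -31.8, 0, -0.0605, 0], [19, 7.5, -31.8, 0, -0.0605, 0], [19, 7.5, -31.8, 0, -0.0605, 0], [19, 7.5, -31.8, 0, -0.0605, 0], [19, 7.5, -31.8, 0, -0.0605, 0], [19, 7.5, -31.8, 0, -0.0605, 0]], grip=85)

```text
t: 1.35
tool_pos: [0.443, 0.1829, 0.1408]
tool_rot: [-1.556, -0.251, 0.251]
contact_force: [0.6, 0.6, 0.6]
opening: 0.0848
```

Call:
jog_arm(moves=[[0, 0, 0, 0, 0, 0], [0, 0, 0, 0, 0, 0]])

```text
t: 1.55
tool_pos: [0.4423, 0.1838, 0.1408]
tool_rot: [-1.556, -0.246, 0.248]
contact_force: [0.0, -0.7, -0.0]
opening: 0.085
```

```bash
python3 - <<'E'
from h import *
np.set_printoptions(precision=4,suppress=True)
o,im=snap('wrist','wrist1.png');T=tool(o);print(T,o['t'],o['q'])
for X in[(.4541,.1899,.018),(.49,.2013,.009),(.537,-.019,.177)]:print(proj('wrist',np.array(X),T))
E
```

```text
[[ 0.9508 -0.0015 -0.3098  0.4423]
 [ 0.3098  0.0001  0.9508  0.1838]
 [-0.0014 -1.      0.0006  0.1408]
 [ 0.      0.      0.      1.    ]] 1.55 [ 0.238  -0.2325  2.034   0.0005  1.3415 -1.6478]
(np.float64(314.36272935187316), np.float64(256.02357042663607))
(np.float64(313.8683428177825), np.float64(297.8007670801599))
(np.float64(-69.11670073284108), np.float64(352.84444293371934))
```

View pics/wrist1.png

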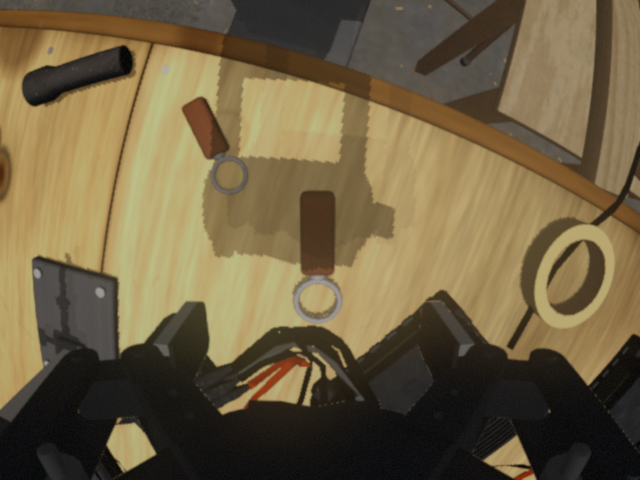

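The larger fob has its paddle centre at about (318,233) and its ring at (317,299), 3 px from prediction. The small fob is at (205,128), and the view agrees with the plan.

```bash
python3 - <<'E'
from h import *
np.set_printoptions(precision=4,suppress=True)
T=tool(ctrl.get_obs())
r=atz('wrist',317,299,.009,T);p=atz('wrist',318,232,.018,T)
print(r,p,np.degrees(np.arctan2(*(r-p)[1::-1])),np.linalg.norm((r-p)[:2]))
print('tri ring',tri([ray('wrist',317,299,T),ray('top',195.25,273.25),ray('side',270.5,230.5)]))
print('tri pad',tri([ray('wrist',318,233,T),ray('top',203.75,298.75),ray('side',252.5,242.5)]))
u=(r-p)[:2];u/=np.linalg.norm(u);g=r[:2]-.0375*u;print('grip',g)
plan(goal([*g,.03],np.arctan2(u[1],u[0])),5)
E
```

```text
[0.4901 0.2047 0.009 ] [0.4357 0.1873 0.018 ] 17.726984655345007 0.05719194614145355
tri ring (array([0.4909, 0.2034, 0.0063]), [np.float64(0.0017104341012618531), np.float64(0.0017238317750881903), np.float64(0.0003522461005209604)])
tri pad (array([0.4386, 0.1872, 0.0046]), [np.float64(0.0016091041379021477), np.float64(0.001737314012410395), np.float64(0.00019783569348489805)])
grip [0.4544 0.1933]
5 rows of [ 2.91 22.21  0.93] [-0.0001  0.0014 -0.0002]
```

Call:
jog_arm(moves=[[3, 22, 0.8, 0, 0, 0], [3, 22, 0.8, 0, 0, 0], [3, 22, 0.8, 0, 0, 0], [3, 22, 0.8, 0, 0, 0], [3, 22, 0.8, 0, 0, 0], [0, 10, 0, 0, 0, 0], [0, 8, 0, 0, 0, 0], [0, 5, 0, 0, 0, 0], [0, 4, 0, 0, 0, 0], [0, 0, 0, 0, 0, 0]])

```text
t: 2.6
tool_pos: [0.4556, 0.1929, 0.0045]
tool_rot: [-1.556, -0.249, 0.249]
contact_force: [0.0, -0.5, -0.8]
opening: 0.0847
```

Call:
jog_arm(moves=[[-0.5, 3, 0, 0, 0, 0], [0, 0, 0, 0, 0, 0], [0, 0, 0, 0, 0, 0], [0, 0, 0, 0, 0, 0], [0, 0, 0, 0, 0, 0], [0, 0, 0, 0, 0, 0], [0, 0, 0, 0, 0, 0], [0, 0, 0, 0, 0, 0]], grip=10, grip_force=80)

```text
t: 3.4
tool_pos: [0.4556, 0.1927, 0.0019]
tool_rot: [-1.556, -0.25, 0.248]
contact_force: [0.1, 0.2, 4.0]
opening: 0.0237
```

Call:
jog_arm(moves=[[0, 0, 0, 0, 0, 0], [0, 0, 0, 0, 0, 0], [0, 0, 0, 0, 0, 0]])

```text
t: 3.7
tool_pos: [0.4556, 0.1927, 0.0019]
tool_rot: [-1.556, -0.25, 0.248]
contact_force: [-0.3, -1.1, 6.7]
opening: 0.0242
```

Call:
jog_arm(moves=[[0, -5, 0, 0, 0, 0], [0, -10, 0, 0, 0, 0], [0, -20, 0, 0, 0, 0], [0, -25, 0, 0, 0, 0], [0, -30, 0, 0, 0, 0], [0, -35, 0, 0, 0, 0], [0, -35, 0, 0, 0, 0], [0, -30, 0, 0, 0, 0], [0, -20, 0, 0, 0, 0], [0, 0, 0, 0, 0, 0], [0, 0, 0, 0, 0, 0]])

```text
t: 4.8
tool_pos: [0.4546, 0.1925, 0.2109]
tool_rot: [-1.556, -0.249, 0.249]
contact_force: [-0.5, 0.2, -0.8]
opening: 0.0242
```

```bash
python3 - <<'E'
from h import *
o=ctrl.get_obs();print(o['tool_pos'],o['opening'],o['contact_force'])
plan(goal([.4893,-.025,.215],np.radians(6.1)),8)
E
```

```text
[0.45462438 0.19253881 0.21087042] 0.024186865074861525 [-0.52863262  0.22766251 -0.83015429]
8 rows of [ -1.48  -0.52 -27.55] [-0.      0.0263 -0.    ]
```

Call:
jog_arm(moves=[[-1.5, -0.5, -15, 0, 0.0263, 0], [-1.5, -0.5, -30, 0, 0.0263, 0], [-1.5, -0.5, -32, 0, 0.0263, 0], [-1.5, -0.5, -32, 0, 0.0263, 0], [-1.5, -0.5, -32, 0, 0.0263, 0], [-1.5, -0.5, -32, 0, 0.0263, 0], [-1.5, -0.5, -30, 0, 0.0263, 0], [-1.5, -0.5, -17, 0, 0.0263, 0], [0, 0, 0, 0, 0, 0], [0, 0, 0, 0, 0, 0], [0, 0, 0, 0, 0, 0]])

```text
t: 5.9
tool_pos: [0.4916, -0.0234, 0.2141]
tool_rot: [-1.568, -0.083, 0.086]
contact_force: [-0.2, 1.1, -0.4]
opening: 0.0239
```

```bash
python3 - <<'E'
from h import *
np.set_printoptions(precision=4,suppress=True)
o,w=snap('wrist','wrist2.png');_,s=snap('side','side2.png');_,t=snap('top','top2.png');print(tool(o))
def c(im,x,y,w,h,W,H):return cv2.resize(im[y:y+h,x:x+w,::-1],(W,H),interpolation=cv2.INTER_CUBIC)
cv2.imwrite('pics/crop2.png',np.vstack([c(w,160,200,320,240,800,600)[:300] if 0 else c(w,160,240,320,180,800,300),np.hstack([c(s,300,160,120,90,400,300),c(t,250,150,120,90,400,300)])]))
E
```

```text
[[ 0.9942 -0.0019 -0.1077  0.4916]
 [ 0.1077  0.0008  0.9942 -0.0234]
 [-0.0019 -1.      0.001   0.2141]
 [ 0.      0.      0.      1.    ]]
```

View pics/crop2.png

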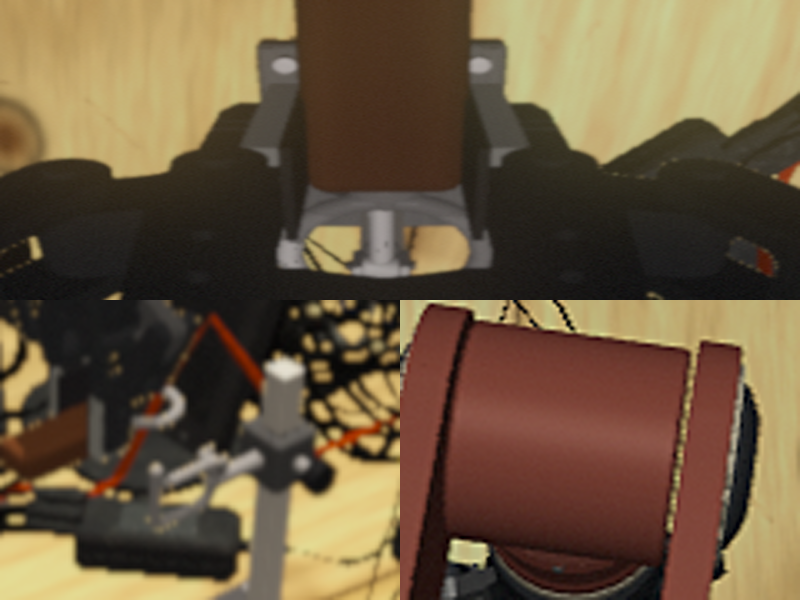

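```bash
python3 - <<'E'
from h import *
np.set_printoptions(precision=1,suppress=True)
w=cv2.imread('pics/wrist2.png');T=tool(ctrl.get_obs())
x0,y0,k=260,335,8
c=cv2.resize(w[y0:y0+65,x0:x0+100],None,fx=k,fy=k,interpolation=cv2.INTER_CUBIC)
N=np.array([.537,-.019,.177]);u=np.array([.9943,.1063,0])
for n,X in dict(tip=N,bot=N-[0,0,.0405],gate=N+.0075*u-[0,0,.0115],spine=N+.042*u-[0,0,.0145],ringc=T[:3,3]+.037*T[:3,0]+[0,0,.0071],far=T[:3,3]+.0545*T[:3,0]+[0,0,.0071]).items():
    p=np.array(proj('wrist',X,T));q=(p-[x0-.5,y0-.5])*k;print(n,p,q)
    cv2.drawMarker(c,tuple(int(a) for a in q),(0,0,255),1,12);cv2.putText(c,n,(int(q[0])+8,int(q[1])),0,.5,(0,0,255))
cv2.imwrite('pics/crop3.png',c)
E
```

```text
tip [310.2 353.4] [405.6 150.9]
bot [310.6 321.6] [ 408.7 -103.5]
gate [310.3 354. ] [406.6 155.7]
spine [310.4 395.5] [407.2 488.2]
ringc [310.6 389.5] [408.9 440.3]
far [310.7 418. ] [409.7 668. ]
```

View pics/crop3.png

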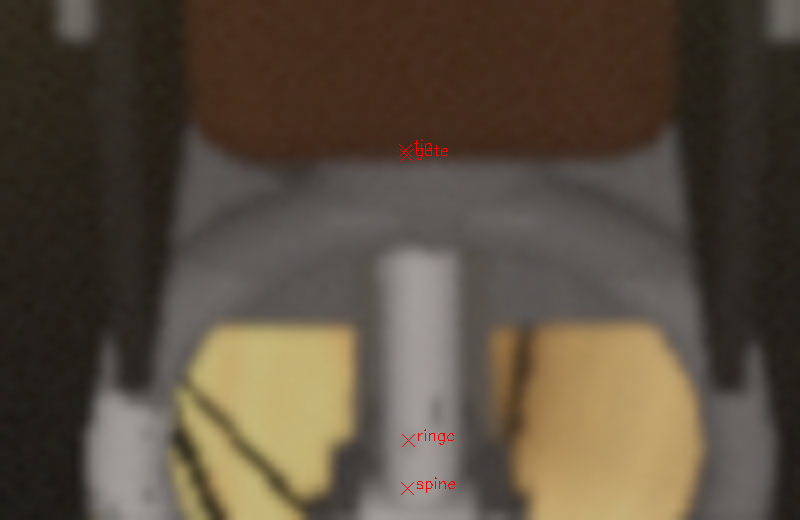

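Seen from the wrist, the gate and hook are at crop x 420 and the ring at crop x 433, so lateral misalignment is about 0.5 mm. The nose tip is hidden by the paddle, so I'll lower over it and feel.

Call:
jog_arm(moves=[[0, 8, 0, 0, 0, 0], [0, 10, 0, 0, 0, 0], [0, 8, 0, 0, 0, 0], [0, 4, 0, 0, 0, 0], [0, 2, 0, 0, 0, 0], [0, 0, 0, 0, 0, 0], [0, 0, 0, 0, 0, 0]])

```text
t: 6.75
tool_pos: [0.4924, -0.0243, 0.1836]
tool_rot: [-1.569, -0.084, 0.083]
contact_force: [0.8, 0.1, -0.4]
opening: 0.0242
```

Call:
jog_arm(moves=[[0, 1, 0, 0, 0, 0], [0, 1, 0, 0, 0, 0], [0, 1, 0, 0, 0, 0], [0, 0, 0, 0, 0, 0]])

```text
t: 7.15
tool_pos: [0.4921, -0.0242, 0.1801]
tool_rot: [-1.569, -0.084, 0.084]
contact_force: [-0.8, -0.5, -0.3]
opening: 0.0245
```

Call:
jog_arm(moves=[[0, 1, 0, 0, 0, 0], [0, 1, 0, 0, 0, 0], [0, 1, 0, 0, 0, 0], [0, 0, 0, 0, 0, 0]])

```text
t: 7.55
tool_pos: [0.4921, -0.0242, 0.1771]
tool_rot: [-1.569, -0.084, 0.084]
contact_force: [-0.4, 0.2, -0.5]
opening: 0.024
```

Call:
jog_arm(moves=[[0, 1, 0, 0, 0, 0], [0, 1, 0, 0, 0, 0], [0, 0, 0, 0, 0, 0]])

```text
t: 7.85
tool_pos: [0.4921, -0.0242, 0.1751]
tool_rot: [-1.569, -0.084, 0.084]
contact_force: [0.3, -0.3, -0.6]
opening: 0.0241
```

Call:
jog_arm(moves=[[0, 1, 0, 0, 0, 0], [0, 1, 0, 0, 0, 0], [0, 1, 0, 0, 0, 0], [0, 0, 0, 0, 0, 0]])

```text
t: 8.25
tool_pos: [0.4921, -0.0242, 0.1721]
tool_rot: [-1.569, -0.084, 0.084]
contact_force: [-0.7, 0.7, -1.4]
opening: 0.0241
```

Call:
jog_arm(moves=[[0, 1, 0, 0, 0, 0], [0, 1, 0, 0, 0, 0], [0, 1, 0, 0, 0, 0], [0, 0, 0, 0, 0, 0]])

```text
t: 8.65
tool_pos: [0.4921, -0.0242, 0.1691]
tool_rot: [-1.569, -0.084, 0.084]
contact_force: [0.1, -1.0, -0.3]
opening: 0.0243
```

Call:
jog_arm(moves=[[0, 1, 0, 0, 0, 0], [0, 1, 0, 0, 0, 0], [0, 0, 0, 0, 0, 0]])

```text
t: 8.95
tool_pos: [0.4921, -0.0242, 0.1671]
tool_rot: [-1.569, -0.084, 0.084]
contact_force: [-1.1, -0.1, -1.0]
opening: 0.0241
```

Call:
jog_arm(moves=[[0, 1, 0, 0, 0, 0], [0, 1, 0, 0, 0, 0], [0, 0, 0, 0, 0, 0]])

```text
t: 9.25
tool_pos: [0.4921, -0.0242, 0.1651]
tool_rot: [-1.569, -0.084, 0.084]
contact_force: [0.0, -0.2, -0.1]
opening: 0.0239
```

Call:
jog_arm(moves=[[0, 1, 0, 0, 0, 0], [0, 1, 0, 0, 0, 0], [0, 0, 0, 0, 0, 0]])

```text
t: 9.55
tool_pos: [0.4923, -0.0243, 0.1633]
tool_rot: [-1.569, -0.084, 0.084]
contact_force: [-0.0, -0.3, -0.5]
opening: 0.0244
```

Call:
jog_arm(moves=[[0, 1, 0, 0, 0, 0], [0, 1, 0, 0, 0, 0], [0, 0, 0, 0, 0, 0]])

```text
t: 9.85
tool_pos: [0.4923, -0.0243, 0.1615]
tool_rot: [-1.569, -0.084, 0.084]
contact_force: [-1.3, 0.1, 2.3]
opening: 0.024
```

Call:
jog_arm(moves=[[0, 1, 0, 0, 0, 0], [0, 0, 0, 0, 0, 0]])

```text
t: 10.05
tool_pos: [0.4923, -0.0243, 0.1604]
tool_rot: [-1.569, -0.084, 0.084]
contact_force: [-1.1, -0.6, 2.5]
opening: 0.024
```

Call:
jog_arm(moves=[[0, -1.5, 0, 0, 0, 0], [0, -1.5, 0, 0, 0, 0], [-1, 0, 0, 0, 0, 0], [-1, 0, 0, 0, 0, 0], [0, 0, 0, 0, 0, 0]])

```text
t: 10.55
tool_pos: [0.49, -0.0244, 0.1631]
tool_rot: [-1.569, -0.084, 0.084]
contact_force: [-1.1, -0.5, 0.5]
opening: 0.0243
```

Call:
jog_arm(moves=[[-0.5, 0, 0, 0, 0, 0], [-0.5, 0, 0, 0, 0, 0], [0, 0, 0, 0, 0, 0]])

```text
t: 10.85
tool_pos: [0.489, -0.0246, 0.1631]
tool_rot: [-1.569, -0.083, 0.084]
contact_force: [1.1, 1.3, -0.3]
opening: 0.0243
```

Call:
jog_arm(moves=[[-0.5, 0, 0, 0, 0, 0], [0, 0, 0, 0, 0, 0]])

```text
t: 11.05
tool_pos: [0.4888, -0.0246, 0.1632]
tool_rot: [-1.569, -0.084, 0.084]
contact_force: [1.3, 0.4, -1.2]
opening: 0.0243
```

Call:
jog_arm(moves=[[-0.5, 0, 0, 0, 0, 0], [0, 0, 0, 0, 0, 0]])

```text
t: 11.25
tool_pos: [0.4886, -0.0246, 0.1633]
tool_rot: [-1.569, -0.085, 0.083]
contact_force: [3.6, -0.3, -1.9]
opening: 0.0242
```

Call:
jog_arm(moves=[[-0.5, 0, 0, 0, 0, 0], [0, 0, 0, 0, 0, 0]])

```text
t: 11.45
tool_pos: [0.4885, -0.0246, 0.1634]
tool_rot: [-1.569, -0.086, 0.082]
contact_force: [5.6, 1.6, -4.0]
opening: 0.0246
```

Contact with the nose is felt at TCP x ≈ .489, which puts the arc at 6 mm. I'll go forward to about 7.3 mm and then press the gate.

Call:
jog_arm(moves=[[1.5, 0, 0, 0, 0, 0], [1.2, 0, 0, 0, 0, 0], [0, 0, 0, 0, 0, 0], [0, 0, 0, 0, 0, 0]])

```text
t: 11.85
tool_pos: [0.4903, -0.0245, 0.1633]
tool_rot: [-1.569, -0.083, 0.084]
contact_force: [-0.7, 0.7, -0.1]
opening: 0.024
```

Call:
jog_arm(moves=[[0, 1, 0, 0, 0, 0], [0, 1, 0, 0, 0, 0], [0, 1, 0, 0, 0, 0], [0, 1, 0, 0, 0, 0], [0, 1, 0, 0, 0, 0], [0, 0, 0, 0, 0, 0]])

```text
t: 12.45
tool_pos: [0.4903, -0.0245, 0.1582]
tool_rot: [-1.569, -0.084, 0.084]
contact_force: [-1.8, -0.1, 1.1]
opening: 0.0241
```

Call:
jog_arm(moves=[[0, 1, 0, 0, 0, 0], [0, 1, 0, 0, 0, 0], [0, 1, 0, 0, 0, 0], [0, 1, 0, 0, 0, 0], [0, 0, 0, 0, 0, 0]])

```text
t: 12.95
tool_pos: [0.4907, -0.0244, 0.1544]
tool_rot: [-1.569, -0.084, 0.083]
contact_force: [-1.0, -0.4, 2.5]
opening: 0.0237
```

Call:
jog_arm(moves=[[0, 1, 0, 0, 0, 0], [0, 1, 0, 0, 0, 0], [0, 1, 0, 0, 0, 0], [0, 1, 0, 0, 0, 0], [0, 0, 0, 0, 0, 0]])

```text
t: 13.45
tool_pos: [0.4905, -0.0245, 0.1503]
tool_rot: [-1.569, -0.084, 0.084]
contact_force: [0.5, 0.4, 3.3]
opening: 0.0244
```

Call:
jog_arm(moves=[[0, 1, 0, 0, 0, 0], [0, 1, 0, 0, 0, 0], [0, 0, 0, 0, 0, 0]])

```text
t: 13.75
tool_pos: [0.4899, -0.0244, 0.1479]
tool_rot: [-1.569, -0.083, 0.085]
contact_force: [-1.2, 0.0, 3.1]
opening: 0.0241
```

Call:
jog_arm(moves=[[0, 1, 0, 0, 0, 0], [0, 1, 0, 0, 0, 0], [0, 0, 0, 0, 0, 0]])

```text
t: 14.05
tool_pos: [0.4897, -0.0244, 0.1457]
tool_rot: [-1.569, -0.082, 0.085]
contact_force: [-2.6, -0.2, 3.6]
opening: 0.0241
```

Call:
jog_arm(moves=[[0, 1, 0, 0, 0, 0], [0, 0, 0, 0, 0, 0]])

```text
t: 14.25
tool_pos: [0.4897, -0.0244, 0.1447]
tool_rot: [-1.569, -0.082, 0.085]
contact_force: [-4.6, 0.1, 1.7]
opening: 0.024
```

Call:
jog_arm(moves=[[0, 1, 0, 0, 0, 0], [0, 0, 0, 0, 0, 0]])

```text
t: 14.45
tool_pos: [0.4897, -0.0244, 0.1437]
tool_rot: [-1.569, -0.082, 0.086]
contact_force: [-5.3, -0.8, 2.2]
opening: 0.0243
```

Call:
jog_arm(moves=[[0, 1, 0, 0, 0, 0], [0, 0, 0, 0, 0, 0]])

```text
t: 14.65
tool_pos: [0.4893, -0.0243, 0.1423]
tool_rot: [-1.569, -0.081, 0.086]
contact_force: [0.4, 0.4, -2.0]
opening: 0.0243
```

The gate snapped at about 20 mm travel, where the force fell from 5 N to 0. Next is a look to confirm, and a plan to tilt the fob toward plumb about the ring's far arc.

```bash
cat >> h.py <<'E'
def tilt(deg,n,dA=(0,0,0),yaw=np.radians(5.5)):
    T0=tool(ctrl.get_obs());a=np.array([.0543,-.0071,0])
    A=(T0@np.append(a,1))[:3]+np.array(dA)
    T1=goal([0,0,0],np.arctan2(T0[1,0],T0[0,0]),np.radians(deg));T1[:3,3]=A-T1[:3,:3]@a
    print('A',A,'tcp1',T1[:3,3]);plan(T1,n,T0)
E
python3 - <<'E'
from h import *
o,s=snap('side','side3.png');print(o['tool_pos'],o['contact_force'],o['q'])
cv2.imwrite('pics/crop4.png',cv2.resize(s[175:250,310:410,::-1],None,fx=8,fy=8,interpolation=cv2.INTER_CUBIC))
tilt(30,6,(.002,0,-.003))
E
```

```text
[ 0.48926148 -0.02427057  0.14227404] [ 0.35717871  0.42319679 -1.96877542] [-2.01471995e-01 -2.03732031e-01  2.00730136e+00 -2.67000423e-04
  1.34117844e+00 -1.87907660e+00]
A [ 0.54605648 -0.01848315  0.14643875] tcp1 [ 0.50282905 -0.02311784  0.11313997]
6 rows of [ 0.81  5.32 -0.04] [-0.0001 -0.     -0.0874]
```

View pics/crop4.png

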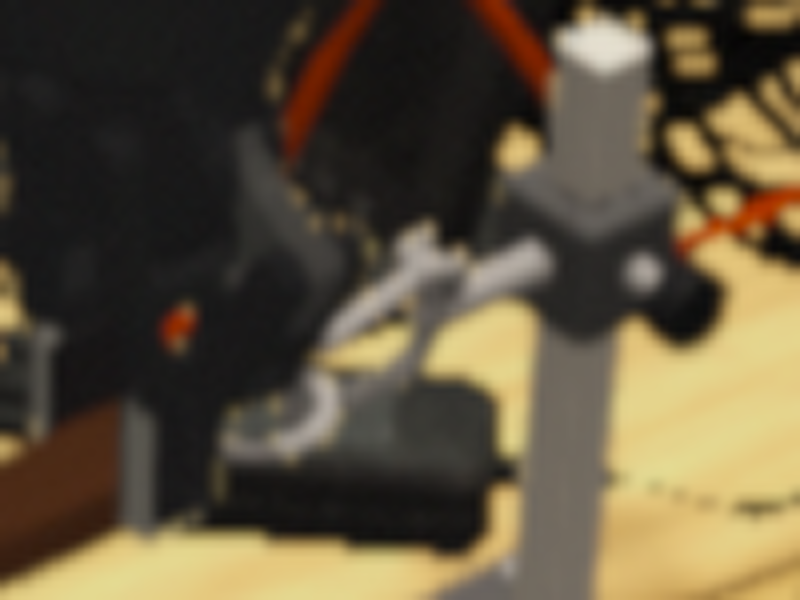

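The crop shows the ring at crop (280,430), below the gate, which is back on its shut line from (410,250) to (320,345). I'll tilt 30° first.

Call:
jog_arm(moves=[[0.8, 5.3, 0, 0, 0, -0.087], [0.8, 5.3, 0, 0, 0, -0.087], [0.8, 5.3, 0, 0, 0, -0.087], [0, 0, 0, 0, 0, 0]])

```text
t: 15.1
tool_pos: [0.4926, -0.0238, 0.1259]
tool_rot: [-1.545, -0.286, -0.122]
contact_force: [-0.6, 0.0, -0.7]
opening: 0.0242
```

Call:
jog_arm(moves=[[0.8, 5.3, 0, 0, 0, -0.087], [0.8, 5.3, 0, 0, 0, -0.087], [0.8, 5.3, 0, 0, 0, -0.087], [0, 0, 0, 0, 0, 0]])

```text
t: 15.5
tool_pos: [0.5003, -0.023, 0.1117]
tool_rot: [-1.502, -0.485, -0.324]
contact_force: [0.9, 0.3, -0.8]
opening: 0.024
```

```bash
python3 - <<'E'
from h import *
o=ctrl.get_obs();print(o['tool_pos'],o['contact_force'],o['q'])
tilt(60,6,(.0015,0,0))
E
```

```text
[ 0.50027731 -0.02299804  0.11171021] [ 0.90498438  0.30624819 -0.82585337] [-0.30946686 -0.49894518  2.34523358  0.27536776  0.83340487 -2.12378136]
A [ 0.54516884 -0.01842668  0.14480369] tcp1 [ 0.52428377 -0.02063244  0.09422851]
6 rows of [ 0.8   4.96 -0.03] [-0.0003 -0.0001 -0.0881]
```

Call:
jog_arm(moves=[[0.8, 5, 0, 0, 0, -0.088], [0.8, 5, 0, 0, 0, -0.088], [0.8, 5, 0, 0, 0, -0.088], [0, 0, 0, 0, 0, 0]])

```text
t: 15.9
tool_pos: [0.5114, -0.0218, 0.1013]
tool_rot: [-1.438, -0.685, -0.53]
contact_force: [-1.2, 0.1, -1.0]
opening: 0.0242
```

```bash
python3 - <<'E'
from h import *
o=ctrl.get_obs();print(o['tool_pos'],o['contact_force'],o['q'])
tilt(60,3)
E
```

```text
[ 0.51143509 -0.02177721  0.10127034] [-1.1537097   0.05106175 -1.04872185] [-0.37119881 -0.57492945  2.49084121  0.62048701  0.59449444 -2.45585325]
A [ 0.54475198 -0.01830904  0.14459304] tcp1 [ 0.52386509 -0.02049741  0.09401786]
3 rows of [ 0.63  4.79 -0.01] [-0.001  -0.0001 -0.0882]
```

Call:
jog_arm(moves=[[0.6, 4.8, 0, 0, 0, -0.088], [0, 0, 0, 0, 0, 0]])

```text
t: 16.1
tool_pos: [0.5155, -0.0211, 0.0986]
tool_rot: [-1.412, -0.751, -0.596]
contact_force: [0.3, 1.1, -2.1]
opening: 0.0241
```

```bash
python3 - <<'E'
from h import *
o=ctrl.get_obs();print(o['tool_pos'],o['contact_force'],o['q'])
tilt(55,1)
E
```

```text
[ 0.51552947 -0.02110936  0.09863848] [ 0.29600728  1.10297103 -2.09930045] [-0.39046772 -0.57753793  2.53069081  0.81134222  0.53017662 -2.64426586]
A [ 0.54496271 -0.01803442  0.1447159 ] tcp1 [ 0.51977303 -0.02068942  0.09616355]
1 rows of [ 0.64  4.89 -0.04] [-0.0038 -0.0002 -0.0901]
```

Joint 3 is near its range, so I'm stopping at 50°. I'll lower gently until the ring rests on the bar, then open slowly.

Call:
jog_arm(moves=[[-0.6, 0.5, 0, 0, 0, 0], [0, 0, 0, 0, 0, 0]], grip_force=20)

```text
t: 16.3
tool_pos: [0.517, -0.0217, 0.1004]
tool_rot: [-1.414, -0.755, -0.599]
contact_force: [-0.8, -0.5, -0.4]
opening: 0.0241
```

Call:
jog_arm(moves=[[-0.4, 0.3, 0, 0, 0, 0], [0, 0, 0, 0, 0, 0]])

```text
t: 16.5
tool_pos: [0.5165, -0.0217, 0.0992]
tool_rot: [-1.414, -0.755, -0.599]
contact_force: [0.2, 0.4, -0.8]
opening: 0.0238
```

Call:
jog_arm(moves=[[-0.6, 0.5, 0, 0, 0, 0], [0, 0, 0, 0, 0, 0]])

```text
t: 16.7
tool_pos: [0.5163, -0.0217, 0.0981]
tool_rot: [-1.414, -0.755, -0.6]
contact_force: [0.2, 0.2, 0.0]
opening: 0.0236
```

Call:
jog_arm(moves=[[-0.4, 0.3, 0, 0, 0, 0], [0, 0, 0, 0, 0, 0]])

```text
t: 16.9
tool_pos: [0.5164, -0.0218, 0.0979]
tool_rot: [-1.414, -0.756, -0.601]
contact_force: [-0.5, 0.8, 1.6]
opening: 0.0238
```

Call:
jog_arm(moves=[[-0.4, 0.3, 0, 0, 0, 0], [0, 0, 0, 0, 0, 0]])

```text
t: 17.1
tool_pos: [0.5165, -0.0218, 0.0977]
tool_rot: [-1.414, -0.756, -0.601]
contact_force: [0.2, 0.8, 3.6]
opening: 0.0244
```

Contact with the bar is felt. I'll back off slightly and open slowly.

Call:
jog_arm(moves=[[0.4, -0.3, 0, 0, 0, 0], [0, 0, 0, 0, 0, 0]])

```text
t: 17.3
tool_pos: [0.5163, -0.0218, 0.0978]
tool_rot: [-1.414, -0.756, -0.601]
contact_force: [1.3, 1.0, 2.3]
opening: 0.024
```

Call:
jog_arm(moves=[[0, 0, 0, 0, 0, 0], [0, 0, 0, 0, 0, 0], [0, 0, 0, 0, 0, 0]], grip=26)

```text
t: 17.6
tool_pos: [0.5155, -0.0216, 0.0963]
tool_rot: [-1.414, -0.754, -0.599]
contact_force: [1.0, 0.1, 0.2]
opening: 0.026
```

Call:
jog_arm(moves=[[0, 0, 0, 0, 0, 0], [0, 0, 0, 0, 0, 0], [0, 0, 0, 0, 0, 0], [0, 0, 0, 0, 0, 0], [0, 0, 0, 0, 0, 0]], grip=29)

```text
t: 18.1
tool_pos: [0.516, -0.0217, 0.0972]
tool_rot: [-1.414, -0.755, -0.6]
contact_force: [0.0, -0.1, -0.1]
opening: 0.0292
```

Call:
jog_arm(moves=[[0, 0, 0, 0, 0, 0], [0, 0, 0, 0, 0, 0], [0, 0, 0, 0, 0, 0], [0, 0, 0, 0, 0, 0], [0, 0, 0, 0, 0, 0]], grip=60)

```text
t: 18.6
tool_pos: [0.516, -0.0217, 0.0972]
tool_rot: [-1.414, -0.755, -0.6]
contact_force: [0.2, -0.2, 1.1]
opening: 0.0598
```

```bash
python3 - <<'E'
from h import *
o,s=snap('side','side4.png');_,w=snap('wrist','wrist4.png');print(o['tool_pos'],o['contact_force'],o['t'])
a=cv2.resize(s[175:305,310:430,::-1],(480,520),interpolation=cv2.INTER_CUBIC);b=np.zeros((520,320,3),np.uint8);b[:240]=cv2.resize(w[:,:,::-1],(320,240))
cv2.imwrite('pics/crop5.png',np.hstack([a,b]))
E
```

```text
[ 0.51598723 -0.02169066  0.09720654] [ 0.2405202  -0.1580229   1.05630899] 18.6
```

View pics/crop5.png

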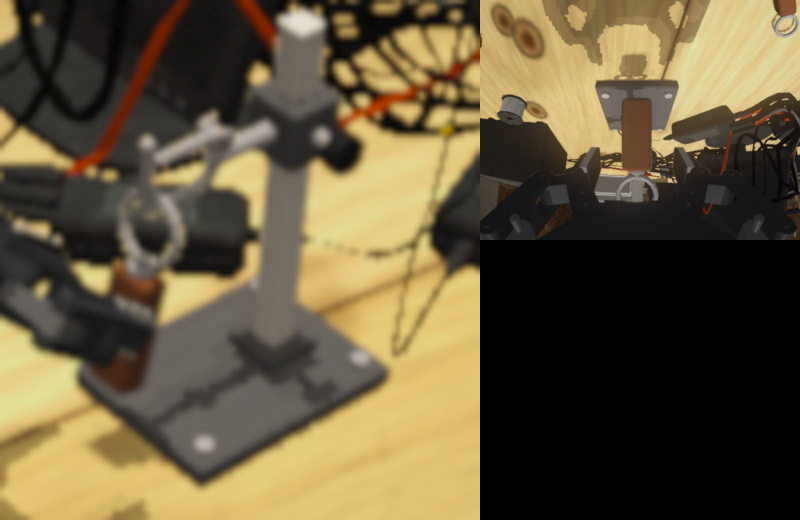

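The fob hangs near plumb with the gate shut above the ring and the fingers clear. I'll open fully and withdraw upward, away from joint 3's limit.

Call:
jog_arm(moves=[[0, 0, 0, 0, 0, 0], [0, 0, 0, 0, 0, 0], [0, 0, 0, 0, 0, 0], [2, -2.5, 0, 0, 0, 0], [4, -5, 0, 0, 0, 0], [4, -5, 0, 0, 0, 0], [4, -5, 0, 0, 0, 0], [0, 0, 0, 0, 0, 0]], grip=85)

```text
t: 19.5
tool_pos: [0.5123, -0.0226, 0.1213]
tool_rot: [-1.415, -0.758, -0.602]
contact_force: [-0.3, -0.0, -0.6]
opening: 0.0851
```

```bash
python3 - <<'E'
from h import *
o=ctrl.get_obs();print(o['tool_pos'],o['contact_force'],o['q'])
E
```

```text
[ 0.5122761  -0.02256653  0.1213147 ] [-0.34490943 -0.01861789 -0.60414732] [-0.39826677 -0.65367358  2.53314379  0.74196003  0.5810591  -2.56549341]
```

Call:
jog_arm(moves=[[6, -7, 0, 0, 0, 0], [8, -8, 0, 0, 0, 0], [8, -8, 0, 0, 0, 0], [8, -8, 0, 0, 0, 0], [8, -8, 0, 0, 0, 0], [8, -8, 0, 0, 0, 0], [8, -8, 0, 0, 0, 0], [0, 0, 0, 0, 0, 0]])

```text
t: 20.3
tool_pos: [0.5049, -0.0234, 0.1989]
tool_rot: [-1.415, -0.759, -0.603]
contact_force: [0.4, -0.4, 0.4]
opening: 0.0848
```

```bash
python3 - <<'E'
from h import *
o=ctrl.get_obs();print(o['tool_pos'],o['contact_force'],o['q'])
E
```

```text
[ 0.50490761 -0.02336882  0.19893442] [ 0.41176034 -0.35626726  0.41246823] [-0.41093698 -0.82754537  2.48655067  0.58148978  0.7627679  -2.36457743]
```

Call:
jog_arm(moves=[[0, 0, 0, 0, 0, 0], [0, 0, 0, 0, 0, 0], [0, 0, 0, 0, 0, 0], [0, 0, 0, 0, 0, 0], [0, 0, 0, 0, 0, 0], [0, 0, 0, 0, 0, 0], [0, 0, 0, 0, 0, 0], [0, 0, 0, 0, 0, 0], [0, 0, 0, 0, 0, 0], [0, 0, 0, 0, 0, 0], [0, 0, 0, 0, 0, 0], [0, 0, 0, 0, 0, 0]])

```text
t: 21.5
tool_pos: [0.5041, -0.023, 0.1959]
tool_rot: [-1.414, -0.755, -0.6]
contact_force: [0.5, 0.6, -0.1]
opening: 0.085
```

Call:
jog_arm(moves=[[0, 0, 0, 0, 0, 0], [0, 0, 0, 0, 0, 0], [0, 0, 0, 0, 0, 0], [0, 0, 0, 0, 0, 0], [0, 0, 0, 0, 0, 0], [0, 0, 0, 0, 0, 0], [0, 0, 0, 0, 0, 0], [0, 0, 0, 0, 0, 0], [0, 0, 0, 0, 0, 0], [0, 0, 0, 0, 0, 0], [0, 0, 0, 0, 0, 0], [0, 0, 0, 0, 0, 0]])

```text
t: 22.7
tool_pos: [0.5041, -0.023, 0.1959]
tool_rot: [-1.414, -0.755, -0.6]
contact_force: [-0.2, -1.4, -0.4]
opening: 0.085
```

Call:
jog_arm(moves=[[0, 0, 0, 0, 0, 0], [0, 0, 0, 0, 0, 0], [0, 0, 0, 0, 0, 0], [0, 0, 0, 0, 0, 0], [0, 0, 0, 0, 0, 0], [0, 0, 0, 0, 0, 0], [0, 0, 0, 0, 0, 0], [0, 0, 0, 0, 0, 0], [0, 0, 0, 0, 0, 0], [0, 0, 0, 0, 0, 0], [0, 0, 0, 0, 0, 0], [0, 0, 0, 0, 0, 0]])

```text
t: 23.9
tool_pos: [0.5041, -0.023, 0.1959]
tool_rot: [-1.414, -0.755, -0.6]
contact_force: [-0.8, 0.4, -0.7]
opening: 0.0848
```

```bash
python3 - <<'E'
from h import *
fr=[]
for i in range(16):fr.append(ctrl.get_image('side')[175:305,310:430].astype(int))
print([round(float(np.abs(fr[i]-fr[0]).mean()),2) for i in range(16)],[int((np.abs(fr[i]-fr[0]).max(2)>50).sum()) for i in range(16)],ctrl.get_obs()['t'])
s=snap('side','side5.png')[1]
cv2.imwrite('pics/crop6.png',cv2.resize(s[175:305,310:430,::-1],(552,598),interpolation=cv2.INTER_CUBIC))
E
```

```text
[0.0, 0.82, 1.16, 1.47, 1.59, 1.51, 1.33, 1.21, 1.07, 0.94, 0.76, 0.84, 1.13, 1.33, 1.39, 1.35] [0, 8, 40, 110, 127, 112, 113, 88, 34, 10, 2, 17, 41, 90, 103, 94] 24.7
```

View pics/crop6.png

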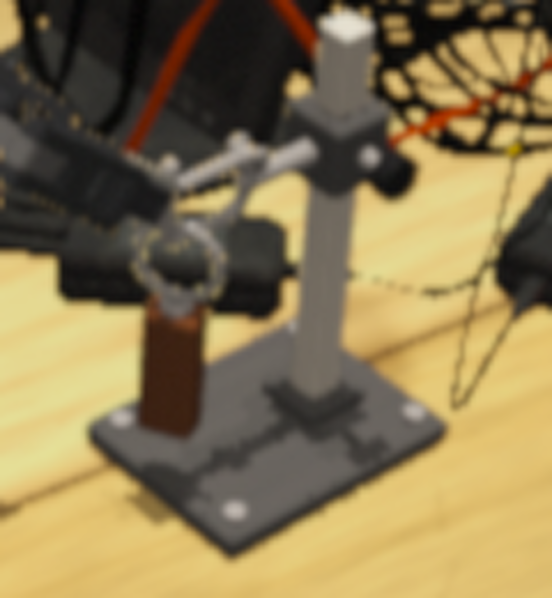

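The ring hangs below the shut gate, but the fob is still swinging with a period of about 0.5 s. I'll let it settle.

Call:
jog_arm(moves=[[0, 0, 0, 0, 0, 0], [0, 0, 0, 0, 0, 0], [0, 0, 0, 0, 0, 0], [0, 0, 0, 0, 0, 0], [0, 0, 0, 0, 0, 0], [0, 0, 0, 0, 0, 0], [0, 0, 0, 0, 0, 0], [0, 0, 0, 0, 0, 0], [0, 0, 0, 0, 0, 0], [0, 0, 0, 0, 0, 0], [0, 0, 0, 0, 0, 0], [0, 0, 0, 0, 0, 0]])

```text
t: 25.95
tool_pos: [0.5041, -0.023, 0.1959]
tool_rot: [-1.414, -0.755, -0.6]
contact_force: [-0.2, -0.5, 0.6]
opening: 0.0847
```

Call:
jog_arm(moves=[[0, 0, 0, 0, 0, 0], [0, 0, 0, 0, 0, 0], [0, 0, 0, 0, 0, 0], [0, 0, 0, 0, 0, 0], [0, 0, 0, 0, 0, 0], [0, 0, 0, 0, 0, 0], [0, 0, 0, 0, 0, 0], [0, 0, 0, 0, 0, 0], [0, 0, 0, 0, 0, 0], [0, 0, 0, 0, 0, 0], [0, 0, 0, 0, 0, 0], [0, 0, 0, 0, 0, 0]])

```text
t: 27.15
tool_pos: [0.5041, -0.023, 0.1959]
tool_rot: [-1.414, -0.755, -0.6]
contact_force: [-0.5, 0.9, -0.2]
opening: 0.0852
```

Call:
jog_arm(moves=[[0, 0, 0, 0, 0, 0], [0, 0, 0, 0, 0, 0], [0, 0, 0, 0, 0, 0], [0, 0, 0, 0, 0, 0], [0, 0, 0, 0, 0, 0], [0, 0, 0, 0, 0, 0], [0, 0, 0, 0, 0, 0], [0, 0, 0, 0, 0, 0], [0, 0, 0, 0, 0, 0], [0, 0, 0, 0, 0, 0], [0, 0, 0, 0, 0, 0], [0, 0, 0, 0, 0, 0]])

```text
t: 28.35
tool_pos: [0.5041, -0.023, 0.1959]
tool_rot: [-1.414, -0.755, -0.6]
contact_force: [0.1, -0.6, 0.5]
opening: 0.0849
```

Call:
jog_arm(moves=[[0, 0, 0, 0, 0, 0], [0, 0, 0, 0, 0, 0], [0, 0, 0, 0, 0, 0], [0, 0, 0, 0, 0, 0], [0, 0, 0, 0, 0, 0], [0, 0, 0, 0, 0, 0], [0, 0, 0, 0, 0, 0], [0, 0, 0, 0, 0, 0], [0, 0, 0, 0, 0, 0], [0, 0, 0, 0, 0, 0], [0, 0, 0, 0, 0, 0], [0, 0, 0, 0, 0, 0]])

```text
t: 29.55
tool_pos: [0.5041, -0.023, 0.1959]
tool_rot: [-1.414, -0.755, -0.6]
contact_force: [-0.6, -0.3, -0.5]
opening: 0.0851
```

Call:
jog_arm(moves=[[0, 0, 0, 0, 0, 0], [0, 0, 0, 0, 0, 0], [0, 0, 0, 0, 0, 0], [0, 0, 0, 0, 0, 0], [0, 0, 0, 0, 0, 0], [0, 0, 0, 0, 0, 0], [0, 0, 0, 0, 0, 0], [0, 0, 0, 0, 0, 0], [0, 0, 0, 0, 0, 0], [0, 0, 0, 0, 0, 0], [0, 0, 0, 0, 0, 0], [0, 0, 0, 0, 0, 0]])

```text
t: 30.75
tool_pos: [0.5041, -0.023, 0.1959]
tool_rot: [-1.414, -0.755, -0.6]
contact_force: [-0.1, -0.2, -0.1]
opening: 0.0852
```

Call:
jog_arm(moves=[[0, 0, 0, 0, 0, 0], [0, 0, 0, 0, 0, 0], [0, 0, 0, 0, 0, 0], [0, 0, 0, 0, 0, 0], [0, 0, 0, 0, 0, 0], [0, 0, 0, 0, 0, 0], [0, 0, 0, 0, 0, 0], [0, 0, 0, 0, 0, 0], [0, 0, 0, 0, 0, 0], [0, 0, 0, 0, 0, 0], [0, 0, 0, 0, 0, 0], [0, 0, 0, 0, 0, 0]])

```text
t: 31.95
tool_pos: [0.5041, -0.023, 0.1959]
tool_rot: [-1.414, -0.755, -0.6]
contact_force: [0.2, -0.0, 0.4]
opening: 0.0851
```

```bash
cat > mot.py <<'E'
from h import *
fr=[]
def cen(f):
    m=(f[...,0]>1.6*f[...,2])&(f[...,0]<130)&(f[...,0]>35);m=m.copy();m[:70]=0;m[:,60:]=0
    y,x=np.nonzero(m);k=y>np.percentile(y,60);return round(x[k].mean(),2),int(m.sum())
for i in range(14):fr.append(ctrl.get_image('side')[175:305,310:430].astype(int))
print([int((np.abs(f-fr[0]).max(2)>50).sum()) for f in fr],[cen(f) for f in fr],ctrl.get_obs()['t'])
E
python3 mot.py
```

```text
[0, 0, 0, 0, 0, 0, 0, 0, 0, 0, 0, 0, 0, 0] [(np.float64(36.88), 358), (np.float64(36.83), 357), (np.float64(36.97), 356), (np.float64(36.83), 357), (np.float64(36.83), 357), (np.float64(36.85), 355), (np.float64(36.85), 358), (np.float64(36.89), 359), (np.float64(36.83), 357), (np.float64(36.86), 357), (np.float64(37.04), 357), (np.float64(36.97), 357), (np.float64(36.85), 356), (np.float64(36.86), 357)] 32.65
```

```bash
python3 - <<'E'
from h import *
s=snap('side','side6.png')[1]
c=cv2.resize(s[190:275,325:410,::-1],(595,595),interpolation=cv2.INTER_CUBIC)
for X,n in (((.545,-.018,.125),'ringc'),((.545,-.018,.0695),'pad'),((.5365,-.020,.177),'tip')):
    u,v=proj('side',np.array(X));q=(int((u-325)*7),int((v-190)*7));cv2.drawMarker(c,q,(0,0,255),1,12);cv2.putText(c,n,(q[0]+8,q[1]),0,.5,(0,0,255))
cv2.imwrite('pics/crop7.png',c)
a=cv2.imread('pics/top0.png').astype(int);t=snap('top','top6.png')[1][:,:,::-1].astype(int)
for n,(x,y,w,h) in dict(tape=(385,260,48,45),torch=(295,305,55,40),spool=(382,193,28,30)).items():
    print(n,int((np.abs(a-t)[y:y+h,x:x+w].max(2)>60).sum()))
E
```

```text
tape 0
torch 1362
spool 0
```

View pics/crop7.png

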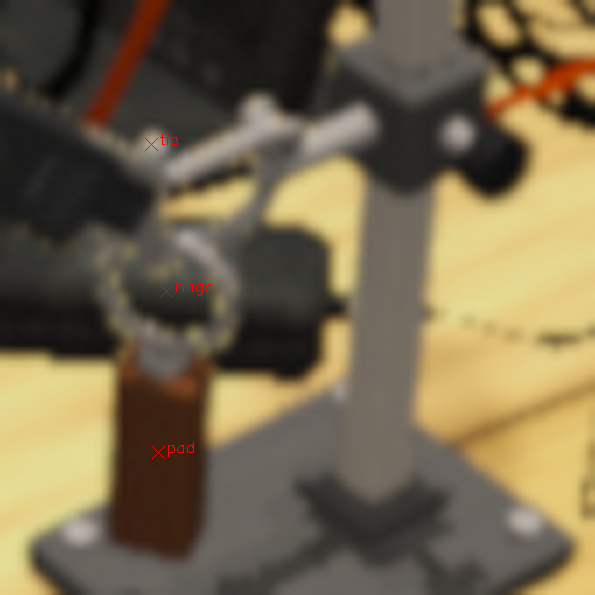

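The ring centre (167,291) and paddle match the predicted plumb hang at 125 mm, and the gate is on its shut line. The arm hides the torch in the top view, so I'll compare it in the side view and then hand in.

```bash
python3 - <<'E'
from h import *
a=cv2.imread('pics/side0.png').astype(int);b=cv2.imread('pics/side6.png').astype(int)
print('torch side diff',int((np.abs(a-b)[298:340,245:305].max(2)>60).sum()))
print(ctrl.get_obs()['contact_force'],ctrl.get_obs()['t']);print(ctrl.finish_job())
E
```

```text
torch side diff 887
[-0.70425709  0.96619904 -0.27813381] 32.75
the job is handed in; nothing more can be done
None
```

```bash
python3 - <<'E'
import cv2,numpy as np
f=lambda n:cv2.resize(cv2.imread('pics/'+n)[280:360,215:335],(390,260),interpolation=cv2.INTER_CUBIC)
cv2.imwrite('pics/crop8.png',np.hstack([f('side0.png'),f('side6.png')]))
E
```

```text
(no output)
```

View pics/crop8.png

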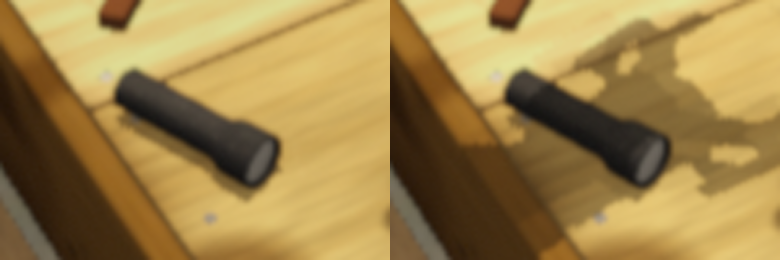

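The fob is hanging in the snap hook with the gate shut above its ring, and I handed the job in at t ≈ 32.8 s. No verdict was reported.

**What I did:**
- I took the larger fob, lifted it, and found the gate and the nose by touch.
- I pressed the ring through close along the nose. The gate snapped shut after about 20 mm of travel, with about 6 N at most.
- I tilted the fob 50° toward plumb, rested the ring lightly on the bottom bar, opened slowly and withdrew upward. Joint 3 was near its range, so I did not tilt further.

**Last checks:**
- **Hang:** the side view fits a plumb hang with the ring centre about 125 mm high and the gate on its shut line.
- **Stillness:** after the wait, 14 frames over 0.7 s showed no motion.
- **Robot clear:** the wrist force was within its noise of about 1 N.
- **Bystanders:** the tape measure and spool are unchanged in the top view. My pixel comparison for the torch failed in both views. The arm covers it in the top view, and the side crop shows the difference is only the arm's shadow; the torch is in the same place. I looked at that crop only after handing in.

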